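# Hold a slide carrier flush on a sloped reading face

### The job

Pick the longer of the two slide carriers off the rack by its upright handle, tilt it to match the sloped face of the reading stand and lay it flush on that face, centred across it, lengthwise up the slope, with its lower edge down at the narrow ledge. Press the sprung face in about half way without driving it hard against its stop, and finish while still gripping the handle and holding the carrier pressed there; leave the shorter carrier and the small dropper bottle where they are.

Things in the scene. Friction and masses are not known exactly. Their poses are not given: they have to be found in the camera images.
- carrier: The longer slide carrier, to be used: aluminium plate 90 (x) x 44 (y) x 6 mm with a handle fin upright on its middle, 30 (x) x 10 thick (y), 6 to 46 mm above the underside; pale glass insets. About 90 g. Origin: centre of the underside; z along the fin. Same either way round. Starts level on the rack, underside 26 mm above the table. Gripped firmly, it does not turn in the fingers.
- short_carrier: The shorter carrier, not to be disturbed: the same aluminium plate and fin but only 62 mm long (x), with dark insets. On the rack's other place, 94 mm from the first. Origin: centre of its underside.
- rack: Low dark grey fixed rack, 110 (x) x 210 (y) mm, base 8 mm high, with two rails along y (10 mm wide, tops 26 mm above the table, at x = -22 and 22 mm). The carriers lie across the rails at y = -47 and 47 mm, their x along the rack's x. Origin: centre of the underside.
- reader: Reading stand, fixed: white base 150 (x) x 130 (y) x 40 mm; two grey uprights 110 mm high at y = -50 and 50 mm, a clamp knob on the outside of the +y one; between them on an axle along y, 100 mm up, the sprung aluminium face on its cradle. Its low end looks to -x, roughly towards the robot. The slope is clamped and differs each time, 14 to 34 degrees. Origin: centre of the underside.
- seat (a point): Point on the sloped face under the centre of a 90 mm carrier whose lower edge is 1 mm from the ledge; moves with the face. x up the slope, y across (level), z out of the face. Face: x -52 to 64 mm, y -40 to 40 mm from here, flat, about 130 mm above the table. Ledge: strip across its lower end, x -52 to -46 mm, 5 mm proud.
- face (a joint): How far the face is pressed in along its own normal, in m: 0 free, 0.010 at its hard stop. A spring pushes it out: about 0.5 N starts it and each millimetre adds 0.9 N, so half way takes about 5 N, the stop about 9 N. The face stays parallel to itself.
- dropper: Small amber dropper bottle, 30 mm diameter, 62 mm high, standing between rack and stand; leave alone. Origin: centre of the underside.

How it is judged:
By the outcome, as a careful person would: the job done as asked, in the order asked, and still so for the second after the job is handed in, while the arm keeps its last pose, push and grip.
It also fails if it takes over 42 s, if anything falls off the work surface, if the arm or the gripper's body presses on something with over 40 N, if the wrist force passes 120 N, or if a joint passes its speed limit or range.

### The arm

A 6-joint arm with a two-finger parallel gripper is mounted at the origin on the work surface. World frame = base frame: x ahead of the robot, y to its left, z up, the work surface at z = 0. Lengths are in mm, angles in rad, forces in N, time in s.
With the tool pointing down it reaches from about 350 to 875 mm from the base axis. Payload 4.2 kg.
Tool frame: the origin (TCP) lies on the centre line of the jaws, within the pads' length; the fingertips stand 14 mm ahead of it and the grasp point (between the pads) lies 5 mm behind it (tcp_to_tips is the distance from the TCP to the fingertips, in mm); z points along the fingers, y is the direction in which the jaws open and shut (so a half turn about z gives the same grasp; the last joint's range is limited). The gripper opens to 85 mm and grips with 20 to 120 N. Pads are 22 mm wide; open, the fingers measure 114 mm over their backs; the gripper's body (76 mm by 85 mm) begins 54 mm behind the grasp point. The pads swing forward as they close: fully open they stand 13 mm farther back than shut.
Start: joints at [-0.875, 0.385, 0.008, 0, -1.194, -0.259], TCP at [264.413, -566.29, 245.312] pointing down, gripper open.
Joint ranges: [-3.14, 3.14], [-1.21, 2.06], [-1.07, 1.41], [-3.16, 2.05], [-2.99, -0.16], [-3.1, 3.1]. Speed limits (rad/s): [2.79, 2.79, 3.14, 3.14, 3.14, 3.14].

### API

Orientations are given as a unit quaternion [x, y, z, w].
In Python, from bench import read_state, get_image, job_done, tcp_to_tips gives the robot as it stands. The module is installed in compiled form; this text tells all that it offers.
- The arm moves only by the tool play_rows, never from a script. Its argument "targets" is a list of rows, each an object of numbers: "gripper": the gripper's target within -1 to 1 (shut at 1, half-way at 0, fully open at -1); "tx", "ty", "tz": the shift along the tool's x, y, z scaled (see below); "spin": the turn about the tool's z scaled (see below). A call has 1 to 12 rows; each row is the pose to reach, as a shift and turn from the pose commanded when the call began, along the tool's axes at that moment; what a row does not reach only later rows make up. The controller multiplies each number of a shift by 0.25 m and each number of a turn by pi/4 rad. A row lasts 1/8 s, in which the tool goes at most 62.5 mm and 10.7 degrees, less where a joint would pass 70% of its speed; a pose out of reach is approached as far as the arm can. A call with a number of a shift or a turn outside -1 to 1 is refused whole. A call with a gripper value outside its range is refused whole. The fingers move at their own pace and stop on an object; the grip force is fixed at half the most. Time passes only in rows, so rows that repeat a pose let the fingers close. It gives the time, the measured TCP pose, the force and the opening at its end, in the units of the state.
- read_state(): the state, without advancing time (a new reading comes with each control period).
- get_image(name): name is "side" or "top" or "wrist"; returns a dict with "frame" (384x512x3 uint8, red, green, blue), "depth" (384x512 float32, mm along the optical axis (not along the pixel's ray), 0 where there is no reading), "mtx" (3x3 intrinsics, pixels), "world_to_cam" (4x4, takes a point from world to camera coordinates). Camera axes: x right, y up, looking along -z (the intrinsics and any distortion apply to the point x, -y, -z); pixel columns grow to the right and rows downward; lengths in mm; the calibration is good to about 2 mm. A picture is of the moment at which its call begins.
- job_done(): hands the job in, once; it reports no verdict.
The state is a dict: "clock": time; "joints": joint angles; "joint_vel": joint speeds; "joint_efforts": joint torques, N m; "position": TCP position; "ee_rot": TCP orientation; "contact_force": force on the tool from outside, world axes, zero at the start; "wrist_torque": the same for the moment, N m; "gripper_width": finger opening in mm.
Only numpy, scipy, OpenCV 4.12 (cv2) and the standard library are available. Lean on these libraries where they do the work, as an engineer would, in place of code of your own. Each camera call takes 0.05 s, during which the arm holds its last target.

## Working session

There is one attempt and no reset: what is moved stays moved. The work goes in short steps, Python scripts to look and compute and a tool call to move; the robot and the scene stay as the last step left them, time stands still between calls to the robot, and variables do not carry over. Pictures are saved under pics/ and viewed, and the job is handed in when it is done.

Besides the shell and the picture viewer there is one more tool, called after "Request:" in YAML: its name, and indented under it one key for each argument. play_rows: Moves the arm, as the interface text tells. Its arguments: {"type":"object","properties":{"targets":{"type":"array","items":{"type":"object","properties":{"gripper":{"type":"number"},"tx":{"type":"number","minimum":-1,"maximum":1},"ty":{"type":"number","minimum":-1,"maximum":1},"tz":{"type":"number","minimum":-1,"maximum":1},"spin":{"type":"number","minimum":-1,"maximum":1}}}}},"required":["targets"]}

```bash
mkdir -p pics; ls
python3 - <<'E'
from bench import *
import cv2,numpy as np
s=read_state()
for k,v in s.items(): print(k,np.round(v,4))
print(tcp_to_tips)
for n in ['side','top','wrist']:
    d=get_image(n); cv2.imwrite(f'pics/a_{n}.png',d['frame'][:,:,::-1]); np.savez(f'a_{n}.npz',**d)
    print(n,np.round(d['mtx'],1).tolist(),np.round(np.linalg.inv(d['world_to_cam']),3).tolist(), d.keys())
E
```

```text
pics
clock 0.0
joints [-8.754e-01  3.856e-01  6.600e-03 -5.000e-04 -1.194e+00 -2.586e-01]
joint_vel [-0.0018  0.0022 -0.0005  0.0012  0.0001 -0.0004]
joint_efforts [ 1.7000e-03 -3.9229e+01  1.8840e+01  4.1861e+00 -4.6000e-03  0.0000e+00]
position [ 264.1861 -565.792   244.2109]
ee_rot [-2.166e-01  9.763e-01  1.100e-03 -3.000e-04]
contact_force [ 0.4268  0.1065 -0.455 ]
wrist_torque [ 0.018  -0.0108 -0.0154]
gripper_width 84.8675
14.0
side [[431.7, 0.0, 257.7], [0.0, 431.7, 194.0], [0.0, 0.0, 1.0]] [[-0.958, 0.225, -0.176, 380.313], [-0.286, -0.758, 0.586, 532.106], [-0.002, 0.612, 0.791, 767.401], [0.0, 0.0, 0.0, 1.0]] dict_keys(['frame', 'depth', 'mtx', 'world_to_cam'])
top [[452.7, 0.0, 258.9], [0.0, 452.7, 184.7], [0.0, 0.0, 1.0]] [[0.02, 0.998, -0.057, 483.15], [-0.999, 0.022, 0.032, 57.176], [0.033, 0.057, 0.998, 1183.916], [0.0, 0.0, 0.0, 1.0]] dict_keys(['frame', 'depth', 'mtx', 'world_to_cam'])
wrist [[276.9, 0.0, 259.1], [0.0, 276.9, 189.9], [0.0, 0.0, 1.0]] [[-0.422, -0.86, -0.288, 189.92], [0.907, -0.399, -0.137, -600.963], [0.002, -0.319, 0.948, 372.556], [0.0, 0.0, 0.0, 1.0]] dict_keys(['frame', 'depth', 'mtx', 'world_to_cam'])
```

View pics/a_top.png

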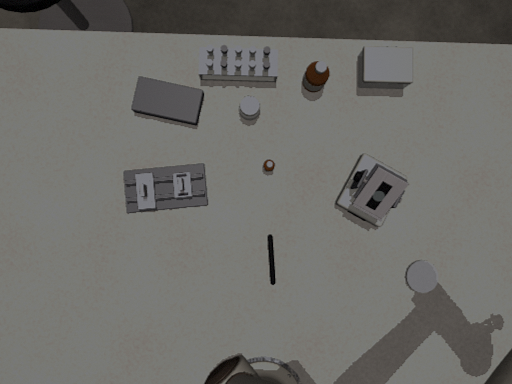

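View pics/a_side.png

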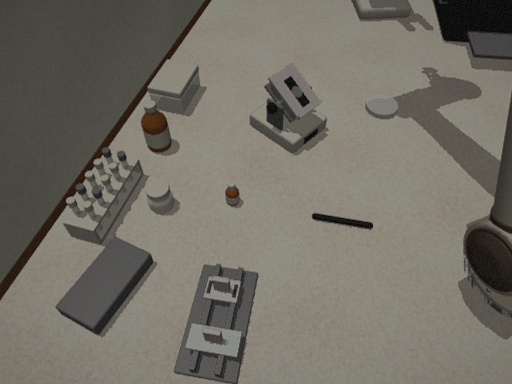

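View pics/a_wrist.png

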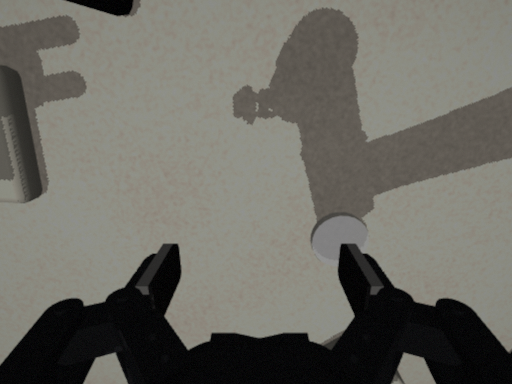

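```bash
cat > h.py <<'E'
import numpy as np,cv2
def cloud(d):
    z=d['depth'].astype(float); K=d['mtx']; v,u=np.mgrid[:384,:512]
    x=(u-K[0,2])/K[0,0]*z; y=(v-K[1,2])/K[1,1]*z
    P=np.stack([x,-y,-z,np.ones_like(z)],-1)@np.linalg.inv(d['world_to_cam']).T
    P=P[...,:3]; P[z==0]=np.nan
    return P
def proj(d,p):
    q=d['world_to_cam']@np.append(p,1); K=d['mtx']
    return K[0,0]*q[0]/-q[2]+K[0,2], K[1,1]*(-q[1])/-q[2]+K[1,2]
def crop(d,u0,u1,v0,v1,f,name):
    cv2.imwrite(name,cv2.resize(d['frame'][v0:v1,u0:u1,::-1],None,fx=f,fy=f,interpolation=cv2.INTER_CUBIC))
E
python3 - <<'E'
from h import *
t=dict(np.load('a_top.npz'));s=dict(np.load('a_side.npz'))
crop(t,115,215,155,220,7,'pics/b_rack_top.png'); crop(t,330,415,145,235,6,'pics/b_read_top.png'); crop(s,240,340,55,155,6,'pics/b_read_side.png'); crop(s,170,270,255,384,4.5,'pics/b_rack_side.png')
for d,pts in((t,[(146,180),(146,205),(182,185),(378,175),(365,215),(372,192),(269,166),(146,191),(300,250)]),(s,[(285,85),(310,100),(215,345),(212,335),(225,290),(232,195)])):
    P=cloud(d)
    for p in pts: print(p,np.round(P[p[1],p[0]],1))
E
```

```text
(146, 180) [555.5 307.2  29.5]
(146, 205) [492.1 304.8  30.8]
(182, 185) [542.8 211.   66.2]
(378, 175) [ 571.5 -251.6  146.7]
(365, 215) [ 477.8 -250.4   40.4]
(372, 192) [ 532.8 -244.1  124.4]
(269, 166) [595.   -2.6  63. ]
(146, 191) [527.3 304.9  35.7]
(300, 250) [383.6 -90.5   3.7]
(285, 85) [ 551.3 -256.   137.1]
(310, 100) [ 490.5 -260.2  104.3]
(215, 345) [521.2 318.   32.7]
(212, 335) [525.6 313.2  64.1]
(225, 290) [537.7 219.1  34.8]
(232, 195) [594.7  10.1  38.7]
```

View pics/b_rack_top.png

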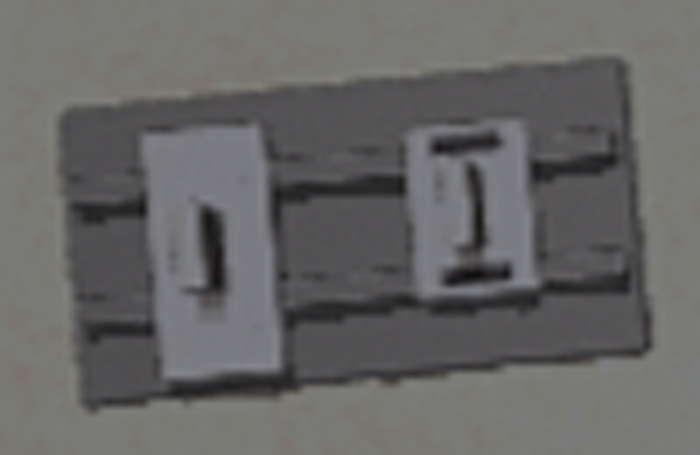

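View pics/b_read_top.png

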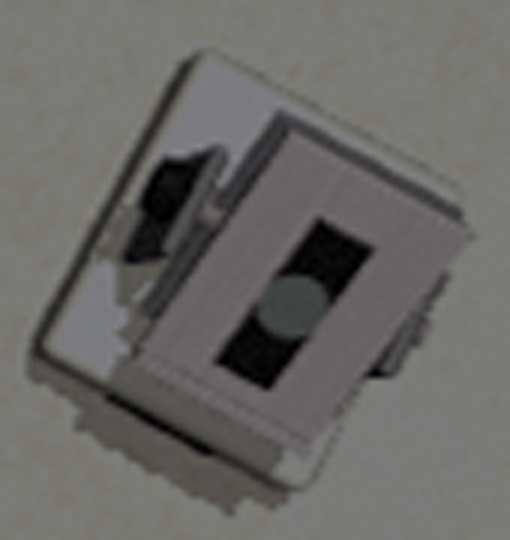

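View pics/b_read_side.png

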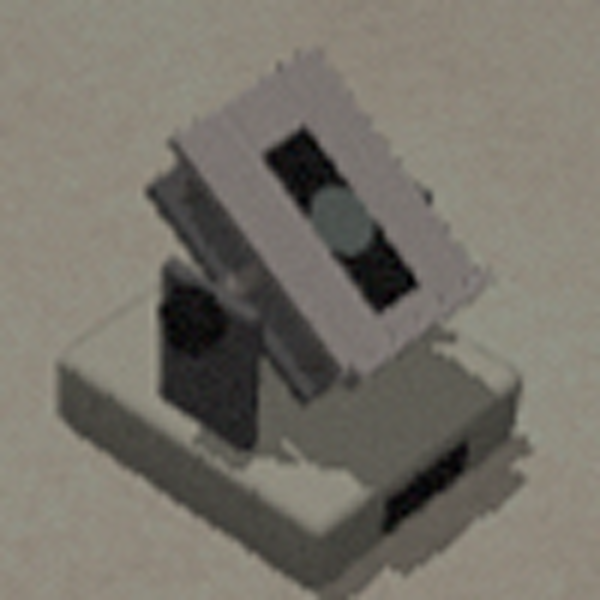

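View pics/b_rack_side.png

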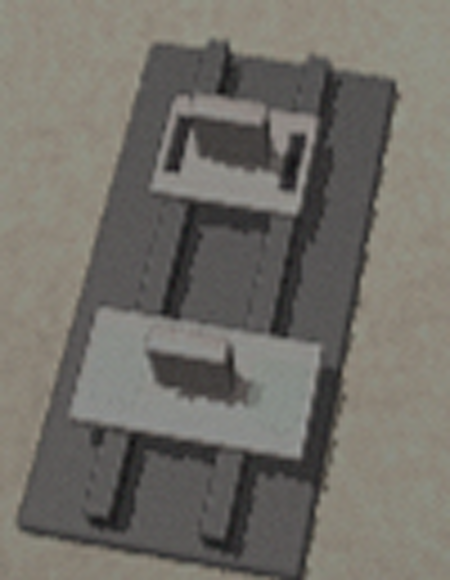

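```bash
cat > fit.py <<'E'
from h import *
def planefit(Q,it=20,th=2.5):
    n0=None; rng=np.random.default_rng(0); best=0
    for _ in range(300):
        a=Q[rng.choice(len(Q),3,False)]; n=np.cross(a[1]-a[0],a[2]-a[0]); L=np.linalg.norm(n)
        if L<50: continue
        n/=L; m=abs((Q-a[0])@n)<th
        if n[2]**2<.5: continue
        if m.sum()>best: best=m.sum(); M=m
    for _ in range(5):
        c=Q[M].mean(0); n=np.linalg.svd(Q[M]-c)[2][2]; n*=np.sign(n[2]); M=abs((Q-c)@n)<th
    return c,n,M
E
cat > face.py <<'E'
from fit import *
import sys
def face(d,lab):
    P=cloud(d); ok=(P[...,2]>85)&(abs(P[...,0]-545)<110)&(abs(P[...,1]+255)<90)
    Q=P[ok]; c,n,M=planefit(Q)
    up=np.array([0,0,1])-n*n[2]; up/=np.linalg.norm(up); y=np.cross(n,up)
    # rect: in-plane
    F=Q[M]; uv=np.c_[(F-c)@up,(F-c)@y].astype(np.float32)
    r=cv2.minAreaRect(uv)
    print(lab,len(F),'c',c.round(1),'tilt',np.degrees(np.arccos(n[2])).round(2),'heading of up',np.degrees(np.arctan2(up[1],up[0])).round(2),'res',abs((F-c)@n).mean().round(2))
    print('  rect',np.round(r[0],1),np.round(r[1],1),round(r[2],2),'pct u',np.percentile(uv[:,0],[0,1,99,100]).round(1),'v',np.percentile(uv[:,1],[0,1,99,100]).round(1))
    ctr=c+up*r[0][0]+y*r[0][1]
    print('  rect centre world',ctr.round(1)); 
    return c,n,up,y
if __name__=='__main__':
    for lab in ['top','side']:
        d=dict(np.load(f'a_{lab}.npz')); face(d,lab)
        P=cloud(d)
        # plate
        ok=(P[...,2]>27)&(P[...,2]<40)&(abs(P[...,0]-525)<55)&(abs(P[...,1]-310)<40)
        r=cv2.minAreaRect(P[ok][:,:2].astype(np.float32)); print('  plate',np.round(r[0],1),np.round(r[1],1),round(r[2],2),ok.sum(),'z',np.median(P[ok][:,2]))
        okf=(P[...,2]>58)&(abs(P[...,0]-525)<45)&(abs(P[...,1]-310)<35)
        Q=P[okf]; print('  fin',Q.mean(0).round(1),Q.min(0).round(1),Q.max(0).round(1),len(Q)); r=cv2.minAreaRect(Q[:,:2].astype(np.float32));print(r)
        ok=(P[...,2]>4)&(abs(P[...,0]-525)<90)&(abs(P[...,1]-265)<140)
        r=cv2.minAreaRect(P[ok][:,:2].astype(np.float32)); print('  rack',np.round(r[0],1),np.round(r[1],1),round(r[2],2))
        ok=(P[...,0]>420)&(P[...,0]<480)&(abs(P[...,1])<50); print('  table z',np.nanmedian(P[ok][:,2]))
E
python3 face.py
```

```text
top 1250 c [ 531.2 -260.7  128.6] tilt 33.03 heading of up -27.92 res 1.06
  rect [-3.7 -0.4] [ 80.3 118.6] 89.8 pct u [-63.1 -56.2  53.9  55.6] v [-40.5 -39.6  38.9  39.9]
  rect centre world [ 528.3 -259.6  126.5]
  plate [530.2 310.4] [91.4 77.9] 1.42 578 z 32.04145612700563
  fin [529.7 308.2  70.5] [515.9 302.4  58.1] [543.1 315.3  75. ] 63
((529.4640502929688, 308.94427490234375), (27.842519760131836, 10.552950859069824), 5.555196762084961)
  rack [524.8 264.3] [178.3 279.4] 0.38
  table z -0.0739244632181908
side 1238 c [ 530.6 -260.2  127.5] tilt 33.13 heading of up -27.85 res 0.99
  rect [-2.8 -1.1] [115.9  82.5] 0.57 pct u [-60.6 -54.2  54.   55.5] v [-42.3 -40.7  38.8  40.6]
  rect centre world [ 528.  -260.1  126. ]
  plate [528.2 309.7] [93.1 77.2] 0.02 1167 z 31.307034322390336
  fin [527.  309.9  68.9] [512.8 302.3  58.2] [543.1 314.8  74.1] 157
((527.962890625, 308.9491271972656), (29.645519256591797, 10.145719528198242), 6.709526538848877)
  rack [537.6 262.5] [110.3 210. ] 6.63
  table z -0.7017012257276747
```

```bash
cat > mv.py <<'E'
import numpy as np,sys
from bench import read_state
def rot(q):
    from scipy.spatial.transform import Rotation as R
    return R.from_quat(q).as_matrix()
def shift(target,heading_y=None):
    s=read_state(); R=rot(s['ee_rot']); p=np.array(s['position'])
    # assume exactly down: yaw only
    h=np.degrees(np.arctan2(R[1,1],R[0,1]))
    a=np.radians(h); y=np.array([np.cos(a),np.sin(a),0]); z=np.array([0,0,-1.]); x=np.cross(y,z)
    d=np.array(target)-p
    print('clock',round(s['clock'],2),'pos',p.round(1),'hy',h.round(2),'tilt',np.degrees(np.arccos(-R[2,2])).round(2),'j',np.round(s['joints'],3),'F',np.round(s['contact_force'],1),'w',round(float(s['gripper_width']),1))
    out=np.array([d@x,d@y,d@z])/250
    print('units',out.round(4), end=' ')
    if heading_y is not None: print('spin',round((h-heading_y)/45,4))
if __name__=='__main__':
    a=[float(v) for v in sys.argv[1:]]; shift(a[:3],a[3] if len(a)>3 else None)
E
python3 mv.py 529 309 180 96.6
```

```text
clock 0.15 pos [ 264.2 -565.9  244.5] hy 115.02 tilt 0.09 j [-0.875  0.385  0.007 -0.    -1.194 -0.259] F [ 0.5 -0.2  1.2] w 85.3
units [-2.4398  2.7235  0.2579] spin 0.4093
```

Request:
play_rows:
  targets:
    - {"tx": -0.81,"ty": 0.91,"tz": 0,"spin": 0,"gripper": -1}
    - {"tx": -0.81,"ty": 0.91,"tz": 0,"spin": 0,"gripper": -1}
    - {"tx": -0.81,"ty": 0.91,"tz": 0,"spin": 0,"gripper": -1}
    - {"tx": -0.81,"ty": 0.91,"tz": 0,"spin": 0,"gripper": -1}
    - {"tx": -0.81,"ty": 0.91,"tz": 0,"spin": 0,"gripper": -1}

```text
clock: 0.78
position: [351.7, -272.5, 245.3]
ee_rot: [-0.217, 0.976, -0.0, 0.0]
contact_force: [1.2, 0.6, -0.4]
gripper_width: 85.1
```

Request:
play_rows:
  targets:
    - {"tx": -0.81,"ty": 0.91,"tz": 0,"spin": 0,"gripper": -1}
    - {"tx": -0.81,"ty": 0.91,"tz": 0,"spin": 0,"gripper": -1}
    - {"tx": -0.81,"ty": 0.91,"tz": 0,"spin": 0,"gripper": -1}
    - {"tx": -0.81,"ty": 0.91,"tz": 0,"spin": 0,"gripper": -1}
    - {"tx": -0.81,"ty": 0.91,"tz": 0,"spin": 0,"gripper": -1}

```text
clock: 1.4
position: [439.0, 19.6, 245.5]
ee_rot: [-0.217, 0.976, 0.0, 0.0]
contact_force: [0.8, -0.3, -0.2]
gripper_width: 85.4
```

```bash
python3 mv.py 529 309 180 96.6
```

```text
clock 1.4 pos [439.   19.6 245.5] hy 115.09 tilt 0.03 j [ 0.417  0.063 -0.419 -0.    -1.089 -1.55 ] F [ 0.8 -0.3 -0.2] w 85.4
units [-0.8171  0.8958  0.2618] spin 0.4109
```

Request:
play_rows:
  targets:
    - {"tx": -0.817,"ty": 0.896,"tz": 0.26,"spin": 0.41,"gripper": -1}
    - {"tx": -0.817,"ty": 0.896,"tz": 0.26,"spin": 0.41,"gripper": -1}
    - {"tx": -0.817,"ty": 0.896,"tz": 0.26,"spin": 0.41,"gripper": -1}
    - {"tx": -0.817,"ty": 0.896,"tz": 0.26,"spin": 0.41,"gripper": -1}
    - {"tx": -0.817,"ty": 0.896,"tz": 0.26,"spin": 0.41,"gripper": -1}
    - {"tx": -0.817,"ty": 0.896,"tz": 0.26,"spin": 0.41,"gripper": -1}

```text
clock: 2.15
position: [529.2, 309.8, 177.3]
ee_rot: [-0.059, 0.998, -0.001, -0.001]
contact_force: [-1.2, 0.0, -0.9]
gripper_width: 85.6
```

```bash
python3 - <<'E'
from bench import *; from h import *
for n in ['wrist','top']:
    d=get_image(n); cv2.imwrite(f'pics/c_{n}.png',d['frame'][:,:,::-1]); np.savez(f'c_{n}.npz',**d)
d=dict(np.load('c_wrist.npz'))
P=cloud(d)
ok=(P[...,2]>22)&(P[...,2]<40)&(abs(P[...,0]-529)<60)&(abs(P[...,1]-309)<40)
print(ok.sum()); 
okf=(P[...,2]>62)&(P[...,2]<80)&(abs(P[...,0]-529)<40)&(abs(P[...,1]-309)<30)
Q=P[okf]; print(len(Q),np.median(Q[:,2])); 
print(cv2.minAreaRect(Q[:,:2].astype(np.float32)))
print('fin proj',proj(d,(529,309,72)))
E
python3 mv.py 529 309 100 96.6
```

```text
3786
370 71.36258768992141
((526.58251953125, 308.16436767578125), (29.48242950439453, 9.124260902404785), 6.843575954437256)
fin proj (np.float64(258.5523510104075), np.float64(193.73687980095755))
clock 2.25 pos [528.8 307.  179.1] hy 96.63 tilt 0.14 j [ 0.79   0.415 -0.119 -0.    -1.039 -2.245] F [ 1.  -0.4 -0.3] w 85.5
units [-0.0019  0.008   0.3165] spin 0.0006
```

View pics/c_wrist.png

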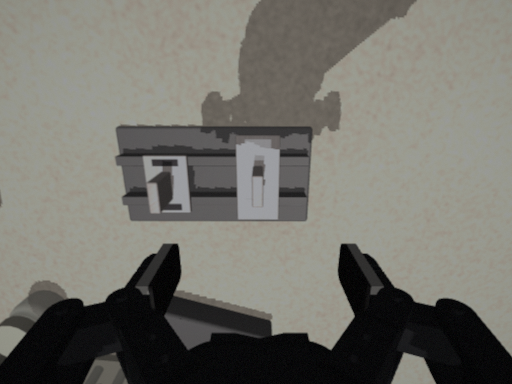

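Request:
play_rows:
  targets:
    - {"tx": 0,"ty": 0,"tz": 0.2,"spin": 0,"gripper": -1}
    - {"tx": 0,"ty": 0,"tz": 0.36,"spin": 0,"gripper": -1}
    - {"tx": 0,"ty": 0,"tz": 0.36,"spin": 0,"gripper": -1}

```text
clock: 2.62
position: [527.5, 303.9, 88.1]
ee_rot: [-0.057, 0.998, -0.002, -0.003]
contact_force: [0.1, -1.2, -0.3]
gripper_width: 85.3
```

```bash
python3 mv.py 527.8 308.6 56 96.7;python3 - <<'E'
from bench import *; from h import *
d=get_image('wrist'); cv2.imwrite(f'pics/d_wrist.png',d['frame'][:,:,::-1])
P=cloud(d)
okf=(P[...,2]>66)&(P[...,2]<78)&(abs(P[...,0]-529)<25)&(abs(P[...,1]-309)<20)
Q=P[okf]; print(len(Q),np.median(Q[:,2])); 
print(cv2.minAreaRect(Q[:,:2].astype(np.float32)))
E
```

```text
clock 2.62 pos [527.5 303.9  88.1] hy 96.48 tilt 0.4 j [ 7.880e-01  5.100e-01 -2.220e-01 -1.000e-03 -8.460e-01 -2.245e+00] F [ 0.1 -1.2 -0.3] w 85.3
units [-0.0034  0.0185  0.1284] spin -0.0049
798 71.34617524135538
((526.8817749023438, 308.3594665527344), (30.357616424560547, 9.653999328613281), 6.423028469085693)
```

View pics/d_wrist.png

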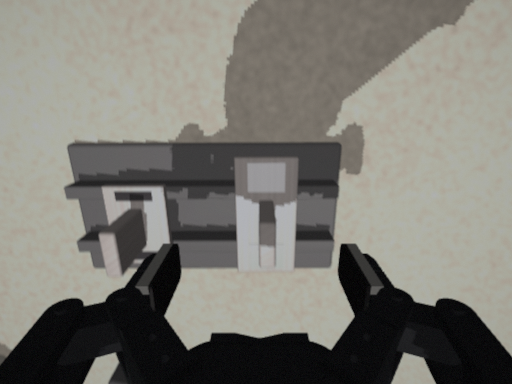

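Request:
play_rows:
  targets:
    - {"tx": 0,"ty": 0.006,"tz": 0.125,"spin": 0,"gripper": -1}
    - {"tx": 0,"ty": 0.006,"tz": 0.125,"spin": 0,"gripper": -1}
    - {"tx": 0,"ty": 0.006,"tz": 0.125,"spin": 0,"gripper": -1}
    - {"tx": 0,"ty": 0.006,"tz": 0.125,"spin": 0,"gripper": -1}

```text
clock: 3.18
position: [529.9, 308.8, 61.1]
ee_rot: [-0.057, 0.998, 0.001, 0.001]
contact_force: [0.3, -1.1, 0.0]
gripper_width: 85.4
```

```bash
python3 mv.py 527.5 308.5 56 96.7
```

```text
clock 3.17 pos [529.9 308.8  61.1] hy 96.59 tilt 0.19 j [ 0.791  0.546 -0.241  0.    -0.781 -2.248] F [ 0.3 -1.1  0. ] w 85.4
units [ 0.0098 -0.0001  0.0203] spin -0.0025
```

Request:
play_rows:
  targets:
    - {"tx": 0.008,"ty": 0,"tz": 0.02,"spin": 0,"gripper": -1}
    - {"tx": 0.008,"ty": 0,"tz": 0.02,"spin": 0,"gripper": 0.5}
    - {"tx": 0.008,"ty": 0,"tz": 0.02,"spin": 0,"gripper": 1}
    - {"tx": 0.008,"ty": 0,"tz": 0.02,"spin": 0,"gripper": 1}
    - {"tx": 0.008,"ty": 0,"tz": 0.02,"spin": 0,"gripper": 1}
    - {"tx": 0.008,"ty": 0,"tz": 0.02,"spin": 0,"gripper": 1}

```text
clock: 3.92
position: [527.2, 308.1, 54.2]
ee_rot: [-0.057, 0.998, 0.0, 0.0]
contact_force: [0.6, 0.3, 0.6]
gripper_width: 9.2
```

```bash
python3 mv.py 527.5 308.5 56 96.7
```

```text
clock 3.92 pos [527.2 308.1  54.2] hy 96.58 tilt 0.02 j [ 0.794  0.552 -0.251  0.    -0.767 -2.25 ] F [0.6 0.3 0.6] w 9.2
units [-0.0014  0.0014 -0.0073] spin -0.0027
```

Request:
play_rows:
  targets:
    - {"tx": 0,"ty": 0,"tz": -0.14,"spin": 0,"gripper": 1}
    - {"tx": 0.0,"ty": 0,"tz": -0.14,"spin": 0,"gripper": 1}
    - {"tx": 0.208,"ty": 0,"tz": -0.14,"spin": 0,"gripper": 1}
    - {"tx": 0.208,"ty": 0,"tz": -0.1,"spin": 0,"gripper": 1}
    - {"tx": 0.208,"ty": 0,"tz": -0.06,"spin": 0,"gripper": 1}
    - {"tx": 0.208,"ty": 0,"tz": -0.02,"spin": 0,"gripper": 1}
    - {"tx": 0.208,"ty": 0,"tz": -0.02,"spin": 0,"gripper": 1}

```text
clock: 4.8
position: [475.4, 301.5, 57.5]
ee_rot: [-0.057, 0.998, -0.001, -0.001]
contact_force: [0.2, -0.0, -1.3]
gripper_width: 9.1
```

```bash
python3 mv.py 475.5 302 54 96.7;python3 - <<'E'
from bench import *; from h import *
d=get_image('side'); crop(d,130,300,200,384,3.2,'pics/e_side.png')
E
```

```text
clock 4.8 pos [475.4 301.5  57.5] hy 96.53 tilt 0.15 j [ 0.853  0.487 -0.37  -0.    -0.717 -2.31 ] F [ 0.2 -0.  -1.3] w 9.1
units [-0.0005  0.002   0.014 ] spin -0.0038
```

View pics/e_side.png

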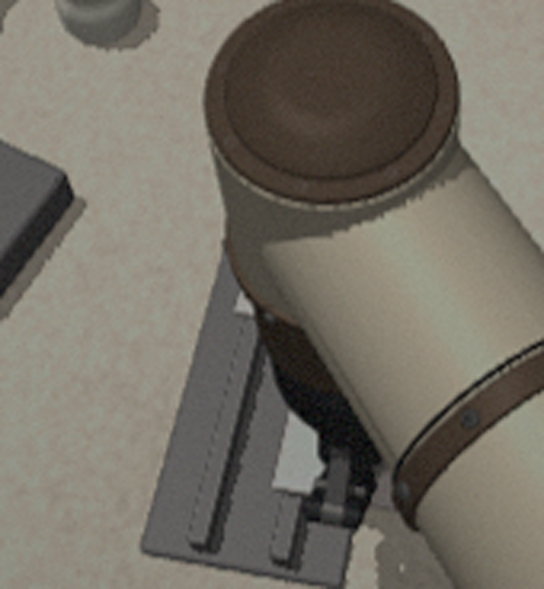

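Request:
play_rows:
  targets:
    - {"tx": 0,"ty": 0,"tz": 0.022,"spin": 0,"gripper": 1}
    - {"tx": 0,"ty": 0,"tz": 0.022,"spin": 0,"gripper": 1}
    - {"tx": 0,"ty": 0,"tz": 0.022,"spin": 0,"gripper": 0.8}
    - {"tx": 0,"ty": 0,"tz": 0.022,"spin": 0,"gripper": 0.8}

```text
clock: 5.35
position: [476.0, 302.5, 54.0]
ee_rot: [-0.058, 0.998, 0.001, 0.001]
contact_force: [1.0, 1.3, 1.6]
gripper_width: 9.2
```

```bash
python3 mv.py 475.5 302 54 96.7
python3 - <<'E'
from bench import *
s=read_state(); print(s['wrist_torque'])
E
```

```text
clock 5.35 pos [476.  302.5  54. ] hy 96.6 tilt 0.11 j [ 8.54e-01  4.91e-01 -3.73e-01  1.00e-03 -7.04e-01 -2.31e+00] F [1.  1.3 1.6] w 9.2
units [ 0.0024 -0.0018  0.0001] spin -0.0023
[ 0.16529124 -0.41040592 -0.00751646]
```

Request:
play_rows:
  targets:
    - {"tx": 0,"ty": 0,"tz": 0,"spin": 0,"gripper": 0.77}
    - {"tx": 0,"ty": 0,"tz": 0,"spin": 0,"gripper": 0.77}

```text
clock: 5.6
position: [475.8, 302.4, 53.9]
ee_rot: [-0.058, 0.998, 0.0, 0.001]
contact_force: [0.5, 1.0, 0.9]
gripper_width: 10.0
```

Request:
play_rows:
  targets:
    - {"tx": 0,"ty": 0,"tz": 0,"spin": 0,"gripper": 0.74}
    - {"tx": 0,"ty": 0,"tz": 0,"spin": 0,"gripper": 0.74}

```text
clock: 5.85
position: [474.9, 301.6, 53.2]
ee_rot: [-0.057, 0.998, -0.0, -0.001]
contact_force: [-0.8, 0.5, 0.6]
gripper_width: 11.2
```

```bash
python3 mv.py 475.5 302 54 96.7
python3 - <<'E'
from bench import *; from h import *
s=read_state(); print(s['wrist_torque'])
d=get_image('wrist'); cv2.imwrite('pics/f_wrist.png',d['frame'][:,:,::-1])
E
```

```text
clock 5.85 pos [474.9 301.6  53.2] hy 96.56 tilt 0.08 j [ 8.54e-01  4.92e-01 -3.75e-01 -1.00e-03 -7.05e-01 -2.31e+00] F [-0.8  0.5  0.6] w 11.2
units [-0.0026  0.0011 -0.0031] spin -0.0032
[0.26539029 0.0643079  0.02328624]
```

View pics/f_wrist.png

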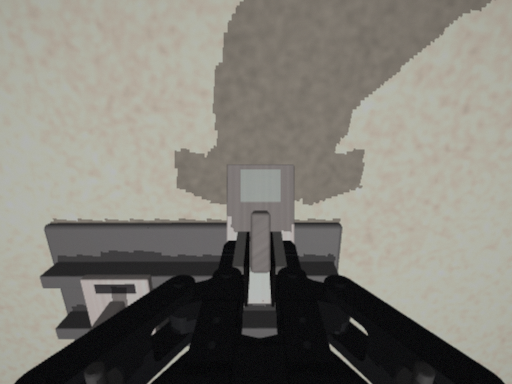

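```bash
cat > tilt.py <<'E'
from bench import *; from fit import *
import sys
d=get_image('wrist'); P=cloud(d); np.savez('last_wrist.npz',**d)
u0,u1,v0,v1=[int(a) for a in sys.argv[1:5]]
Q=P[v0:v1,u0:u1].reshape(-1,3); Q=Q[~np.isnan(Q[:,0])]
c,n,M=planefit(Q,th=1.5); print('n',len(Q),M.sum(),'c',c.round(1),'tilt',np.degrees(np.arccos(n[2])).round(2),'up heading',np.degrees(np.arctan2(-n[1],-n[0])).round(1))
print('range z',Q[M][:,2].min().round(1),Q[M][:,2].max().round(1))
if len(sys.argv)>5: cv2.imwrite(sys.argv[5],d['frame'][:,:,::-1])
E
python3 tilt.py 230 292 167 208
```

```text
n 2535 2474 c [448.2 299.4  10.7] tilt 20.27 up heading 7.1
range z 4.8 16.3
```

Request:
play_rows:
  targets:
    - {"tx": 0.04,"ty": 0,"tz": 0.036,"spin": 0,"gripper": 0.73}
    - {"tx": 0.04,"ty": 0,"tz": 0.036,"spin": 0,"gripper": 0.73}
    - {"tx": 0.04,"ty": 0,"tz": 0.036,"spin": 0,"gripper": 1}
    - {"tx": 0.04,"ty": 0,"tz": 0.036,"spin": 0,"gripper": 1}
    - {"tx": 0.04,"ty": 0,"tz": 0.036,"spin": 0,"gripper": 1}

```text
clock: 6.58
position: [465.5, 300.8, 44.5]
ee_rot: [-0.057, 0.998, 0.0, -0.0]
contact_force: [-0.5, 0.3, -0.8]
gripper_width: 9.4
```

```bash
python3 mv.py 475.5 302 54 96.7; python3 tilt.py 230 292 167 208 pics/g_wrist.png
```

```text
clock 6.58 pos [465.5 300.8  44.5] hy 96.57 tilt 0.0 j [ 0.866  0.494 -0.404 -0.    -0.673 -2.322] F [-0.5  0.3 -0.8] w 9.4
units [-0.0401  0.0001 -0.0379] spin -0.003
n 2530 1688 c [439.4 298.6   6.8] tilt 30.42 up heading 6.7
range z -2.2 12.9
```

View pics/g_wrist.png

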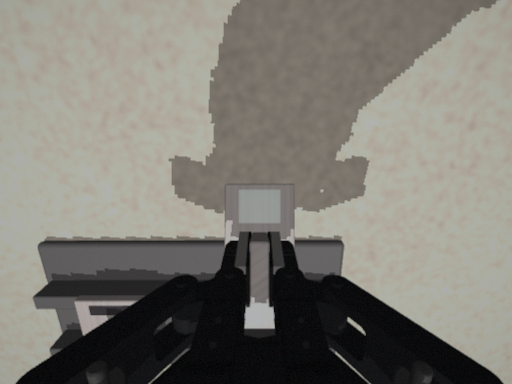

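```bash
sed -i 's/th=1.5/th=1.2/' tilt.py; python3 tilt.py 230 292 187 228
python3 - <<'E'
from fit import *
d=dict(np.load('last_wrist.npz')); P=cloud(d)
for (u0,u1,v0,v1) in [(232,288,188,228),(236,284,190,206),(248,271,306,325),(232,288,190,212)]:
    Q=P[v0:v1,u0:u1].reshape(-1,3); c,n,M=planefit(Q,th=1.2); print(M.sum(),len(Q),c.round(1),np.degrees(np.arccos(n[2])).round(2))
print(P[186:236:5,260].round(1), P[300:330:5,260].round(1))
E
```

```text
n 2530 2322 c [449.  299.7  11.4] tilt 20.44 up heading 6.3
range z 6.0 16.7
2048 2240 [449.4 299.1  11.6] 20.15
719 768 [443.5 298.6   9.4] 20.45
401 437 [511.1 305.8  35.1] 18.41
1132 1232 [445.2 298.6  10.1] 20.86
[[436.5 297.9   7.5]
 [439.8 298.3   7.7]
 [442.5 298.6   9.5]
 [445.6 298.9   9.9]
 [448.6 299.3  10.9]
 [451.  299.5  13.3]
 [454.3 299.9  13.4]
 [457.6 300.3  13.7]
 [460.1 300.6  15.6]
 [463.4 301.   16. ]] [[476.2 302.3  63.2]
 [504.9 305.7  33.5]
 [508.  306.   34.2]
 [511.5 306.4  34.5]
 [514.  306.7  36. ]
 [516.6 307.   37.3]]
```

```bash
python3 mv.py 508.8 -249.2 205 62.1
```

```text
clock 6.67 pos [465.6 300.9  44.6] hy 96.56 tilt 0.01 j [ 0.866  0.494 -0.404 -0.    -0.673 -2.322] F [ 1.   1.2 -1.1] w 9.2
units [ 0.0798 -2.2056 -0.6417] spin 0.7659
```

Request:
play_rows:
  targets:
    - {"tx": 0,"ty": 0,"tz": -0.1,"spin": 0,"gripper": 1}
    - {"tx": 0,"ty": 0,"tz": -0.3,"spin": 0,"gripper": 1}
    - {"tx": 0,"ty": 0,"tz": -0.5,"spin": 0,"gripper": 1}
    - {"tx": 0.01,"ty": -0.2,"tz": -0.64,"spin": 0,"gripper": 1}
    - {"tx": 0.02,"ty": -0.4,"tz": -0.64,"spin": 0,"gripper": 1}
    - {"tx": 0.03,"ty": -0.6,"tz": -0.64,"spin": 0,"gripper": 1}
    - {"tx": 0.04,"ty": -0.8,"tz": -0.64,"spin": 0,"gripper": 1}
    - {"tx": 0.04,"ty": -1.0,"tz": -0.64,"spin": 0,"gripper": 1}

```text
clock: 7.68
position: [483.8, 49.8, 204.8]
ee_rot: [-0.058, 0.998, 0.0, 0.0]
contact_force: [1.0, -0.5, -2.4]
gripper_width: 9.1
```

Request:
play_rows:
  targets:
    - {"tx": 0.01,"ty": -0.2,"tz": 0,"spin": 0.18,"gripper": 1}
    - {"tx": 0.02,"ty": -0.4,"tz": 0,"spin": 0.36,"gripper": 1}
    - {"tx": 0.03,"ty": -0.6,"tz": 0,"spin": 0.54,"gripper": 1}
    - {"tx": 0.04,"ty": -0.8,"tz": 0,"spin": 0.72,"gripper": 1}
    - {"tx": 0.04,"ty": -0.9,"tz": 0,"spin": 0.766,"gripper": 1}
    - {"tx": 0.04,"ty": -0.9,"tz": 0,"spin": 0.766,"gripper": 1}

```text
clock: 8.43
position: [499.7, -174.8, 204.2]
ee_rot: [0.243, 0.97, -0.0, -0.0]
contact_force: [-0.1, -0.1, -1.5]
gripper_width: 9.6
```

```bash
python3 mv.py 508.8 -249.2 197 62.1; python3 -c "
from bench import *
from h import *
d=get_image('side'); cv2.imwrite('pics/i_side.png',d['frame'][:,:,::-1])
d=get_image('wrist'); cv2.imwrite('pics/i_wrist.png',d['frame'][:,:,::-1])
"
```

```text
clock 8.43 pos [ 499.7 -174.8  204.2] hy 61.93 tilt 0.03 j [-0.03   0.258 -0.287 -0.    -1.026 -2.031] F [-0.1 -0.1 -1.5] w 9.6
units [-0.1722 -0.2455  0.0289] spin -0.0038
```

View pics/i_side.png

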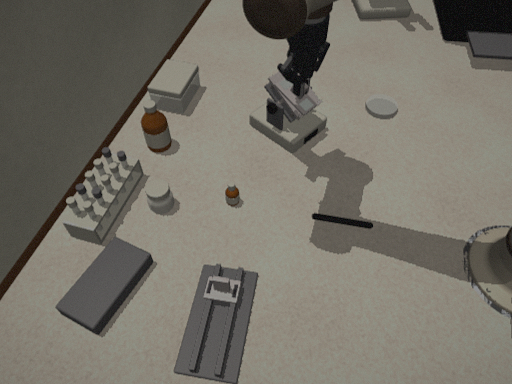

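View pics/i_wrist.png

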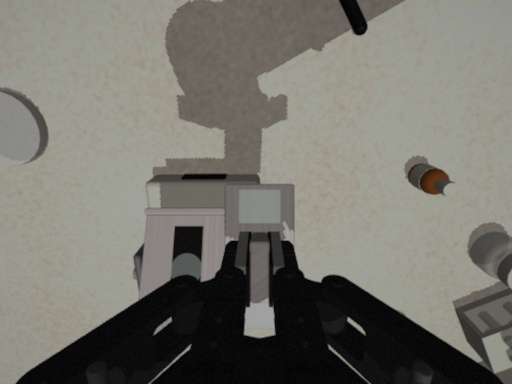

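```bash
cat > wr.py <<'E'
from bench import *; from fit import *
import sys
S=np.array([524.4,-257.4,123.4]); phi=np.radians(33.05); hd=np.radians(-27.9)
r=np.array([np.cos(hd),np.sin(hd),0]); up=r*np.cos(phi)+np.array([0,0,np.sin(phi)]); yy=np.array([-np.sin(hd),np.cos(hd),0]); n=np.cross(up,yy)
def fc(P): return np.stack([(P-S)@up,(P-S)@yy,(P-S)@n],-1)
E
python3 - <<'E'
from wr import *
d=get_image('wrist'); np.savez('i_wrist.npz',**d); P=cloud(d); F=fc(P)
m=(abs(F[...,2])<8)&(F[...,0]>-70)&(F[...,0]<80)&(abs(F[...,1])<60); m[:, 225:]=False
Q=P[m]; c,nn,M=planefit(Q,th=1.5); print(len(Q),M.sum(),c.round(1),'tilt',np.degrees(np.arccos(nn[2])),'head',np.degrees(np.arctan2(-nn[1],-nn[0])), 'off',fc(Q[M]).mean(0).round(2),'ext',fc(Q[M]).min(0).round(1),fc(Q[M]).max(0).round(1))
print('profile column 160: x,y,z'); print(np.c_[np.arange(170,290,3),F[170:290:3,160]].round(1).tolist())
print('row 250'); print(np.c_[np.arange(130,160,2),F[250,130:160:2]].round(1).tolist())
E
python3 tilt.py 232 288 187 226
```

```text
6012 5272 [ 508.  -257.5  114.9] tilt 33.23554198246407 head -27.7442922351803 off [-16.78  -7.77   0.74] ext [-47.8 -42.1  -0.8] [61.5 31.3  2.3]
profile column 160: x,y,z
[[170.0, -115.9, -59.9, -72.1], [173.0, -113.3, -61.1, -76.3], [176.0, -104.4, -54.9, -60.4], [179.0, -97.0, -50.0, -48.1], [182.0, -92.0, -47.8, -43.2], [185.0, -88.6, -47.6, -43.5], [188.0, -85.6, -47.8, -44.9], [191.0, -82.4, -48.0, -46.2], [194.0, -79.8, -48.9, -49.4], [197.0, -76.4, -48.7, -49.9], [200.0, -73.6, -49.6, -53.0], [203.0, -70.5, -49.8, -54.3], [206.0, -67.4, -50.3, -56.6], [209.0, -52.5, -27.6, 4.9], [212.0, -49.6, -27.3, 5.2], [215.0, -47.6, -28.5, 1.0], [218.0, -44.9, -28.6, 0.3], [221.0, -42.0, -28.0, 1.2], [224.0, -39.2, -27.5, 1.9], [227.0, -36.5, -27.5, 1.1], [230.0, -33.8, -27.2, 1.4], [233.0, -31.1, -27.1, 1.1], [236.0, -28.4, -26.9, 0.9], [239.0, -25.8, -26.9, 0.1], [242.0, -23.1, -26.1, 1.7], [245.0, -20.5, -26.2, 1.0], [248.0, -17.8, -25.8, 1.3], [251.0, -15.2, -26.0, 0.0], [254.0, -12.6, -25.8, 0.1], [257.0, -10.0, -25.2, 1.0], [260.0, -7.4, -25.3, 0.3], [263.0, -4.9, -25.1, -0.0], [266.0, -2.3, -24.8, 0.2], [269.0, 0.2, -24.4, 0.7], [272.0, 2.7, -24.0, 1.3], [275.0, 5.3, -23.9, 1.1], [278.0, 7.7, -23.5, 1.6], [281.0, 10.2, -23.1, 2.2], [284.0, 12.7, -23.4, 0.6], [287.0, 3.5, 24.5, 141.2]]
row 250
[[130.0, -21.6, -114.5, -134.7], [132.0, -21.5, -111.2, -133.6], [134.0, -21.6, -109.1, -135.0], [136.0, -21.6, -106.5, -135.5], [138.0, -16.8, -53.2, -17.3], [140.0, -16.8, -51.0, -16.6], [142.0, -16.8, -49.3, -17.2], [144.0, -16.1, -40.5, -0.1], [146.0, -16.1, -38.5, 0.3], [148.0, -16.0, -36.0, 2.3], [150.0, -16.1, -34.5, 1.4], [152.0, -16.1, -33.2, 0.3], [154.0, -16.1, -31.4, 0.3], [156.0, -16.1, -29.5, 0.6], [158.0, -16.1, -28.1, -0.6]]
n 2177 2012 c [ 484.6 -164.8  171.1] tilt 20.37 up heading -27.3
range z 166.0 176.2
```

```bash
cat > plate.py <<'E'
from wr import *
def plate(d,tcp,th=20.4,box=(215,305,170,235),hdg=-27.9,tol=2.5):
    P=cloud(d); u0,u1,v0,v1=box
    Q=P[v0:v1,u0:u1].reshape(-1,3); Q=Q[np.isfinite(Q[:,0])]
    Q0=P[v0+17:v1-8,u0+18:u1-18].reshape(-1,3)
    c,nn,M=planefit(Q0,th=1.2)
    rr=np.array([-nn[0],-nn[1],0]); rr/=np.linalg.norm(rr)
    rr=np.array([np.cos(np.radians(hdg)),np.sin(np.radians(hdg)),0])
    u=rr-nn*(rr@nn); u/=np.linalg.norm(u); y=np.cross(nn,u)
    m=abs((Q-c)@nn)<tol; Q=Q[m]
    a=(Q-c)@u; b=(Q-c)@y
    print('tilt',np.degrees(np.arccos(nn[2])).round(2),'head',np.degrees(np.arctan2(-nn[1],-nn[0])).round(2),'a',np.percentile(a,[0,.5,1,99,100]).round(1),'b',np.percentile(b,[0,.5,99.5,100]).round(1))
    amin=np.percentile(a,.3); bm=(np.percentile(b,.5)+np.percentile(b,99.5))/2
    C=c+u*(amin+45)+y*bm-6*nn
    # rectangle yaw
    rc=cv2.minAreaRect(np.c_[a,b].astype(np.float32)); print(rc)
    print('carrier centre underside',C.round(1),'in face',fc(C).round(1),'low edge in face',fc(C-45*u).round(1),'hi edge',fc(C+45*u).round(1))
    w=np.array([0,0,1]); print('C-TCP r,y,z',((C-tcp)@r).round(1),((C-tcp)@yy).round(1),(C-tcp)[2].round(1))
    return C,nn,u
E
python3 - <<'E'
from plate import *
d=dict(np.load('i_wrist.npz')); plate(d,np.array(read_state()['position']))
E
```

```text
tilt 20.38 head -27.73 a [-14.1 -14.1 -14.1  16.8  17.5] b [-22.  -21.8  21.7  21.9]
((1.6658754348754883, -0.028675079345703125), (43.87239074707031, 31.606258392333984), 89.93034362792969)
carrier centre underside [ 512.2 -179.8  176.2] in face [-10.7  62.9  70. ] low edge in face [-54.6  62.9  79.9] hi edge [33.2 62.9 60.1]
C-TCP r,y,z 14.3 -0.6 -28.3
```

Request:
play_rows:
  targets:
    - {"tx": -0.138,"ty": -0.252,"tz": 0,"spin": 0,"gripper": 1}
    - {"tx": -0.138,"ty": -0.252,"tz": 0.06,"spin": 0,"gripper": 1}
    - {"tx": -0.138,"ty": -0.252,"tz": 0.122,"spin": 0,"gripper": 1}
    - {"tx": -0.138,"ty": -0.252,"tz": 0.122,"spin": 0,"gripper": 1}

```text
clock: 9.12
position: [499.8, -243.7, 172.1]
ee_rot: [0.24, 0.971, 0.0, -0.002]
contact_force: [-0.5, 0.9, -0.5]
gripper_width: 8.8
```

```bash
python3 mv.py 508.8 -249.2 197 62.1
python3 - <<'E'
from plate import *
d=get_image('wrist'); cv2.imwrite('pics/j_wrist.png',d['frame'][:,:,::-1]); np.savez('j_wrist.npz',**d)
plate(d,np.array(read_state()['position']))
P=cloud(d);F=fc(P)
for c in (175,185,330,340):print(c,np.c_[np.arange(150,240,5),F[150:240:5,c]].round(1).tolist())
E
```

```text
clock 9.12 pos [ 499.8 -243.7  172.1] hy 62.17 tilt 0.26 j [-1.620e-01  3.350e-01 -2.650e-01 -1.000e-03 -9.750e-01 -1.894e+00] F [-0.5  0.9 -0.5] w 8.8
units [-0.0421 -0.0028 -0.0995] spin 0.0016
tilt 20.08 head -27.53 a [-14.3 -14.3 -14.2  16.6  17.4] b [-21.9 -21.8  21.7  21.9]
((1.5104923248291016, 0.0054225921630859375), (31.66008758544922, 43.847503662109375), 0.041802722960710526)
carrier centre underside [ 512.2 -250.3  143.9] in face [-0.7  0.6 24.8] low edge in face [-44.5   0.6  35. ] hi edge [43.2  0.6 14.7]
C-TCP r,y,z 13.2 -0.2 -29.4
175 [[150.0, -114.1, -91.4, -72.5], [155.0, -109.9, -92.3, -76.6], [160.0, -104.5, -92.2, -77.9], [165.0, -100.3, -93.2, -82.3], [170.0, -95.5, -93.8, -85.5], [175.0, -90.5, -94.1, -88.1], [180.0, -86.3, -95.4, -93.5], [185.0, -81.0, -95.7, -95.9], [190.0, -75.9, -96.2, -98.9], [195.0, -70.5, -96.4, -100.9], [200.0, -65.3, -96.9, -104.1], [205.0, -60.5, -98.1, -109.3], [210.0, -55.1, -98.5, -112.2], [215.0, -49.8, -99.2, -116.0], [220.0, -44.5, -100.1, -120.4], [225.0, -38.8, -100.1, -121.9], [230.0, -33.3, -100.9, -126.1], [235.0, -27.7, -1
[... 952 characters left out ...]
, -113.6], [215.0, -49.7, 83.9, -114.7], [220.0, -44.5, 84.8, -120.0], [225.0, -38.9, 85.1, -122.6], [230.0, -33.3, 85.5, -125.6], [235.0, -27.6, 85.9, -128.8]]
340 [[150.0, -114.6, 88.8, -73.6], [155.0, -109.7, 89.2, -76.2], [160.0, -105.2, 89.8, -79.5], [165.0, -100.2, 90.2, -82.1], [170.0, -95.6, 90.9, -85.8], [175.0, -90.6, 91.2, -88.4], [180.0, -85.9, 91.9, -92.1], [185.0, -80.6, 92.2, -94.4], [190.0, -75.6, 92.7, -97.7], [195.0, -70.8, 93.6, -101.9], [200.0, -65.4, 93.8, -104.2], [205.0, -60.4, 94.6, -108.4], [210.0, -55.1, 95.2, -111.9], [215.0, -49.7, 95.8, -115.2], [220.0, -44.3, 96.3, -118.6], [225.0, -39.0, 97.2, -123.0], [230.0, -33.4, 97.7, -126.2], [235.0, -27.7, 98.3, -129.9]]
```

View pics/j_wrist.png

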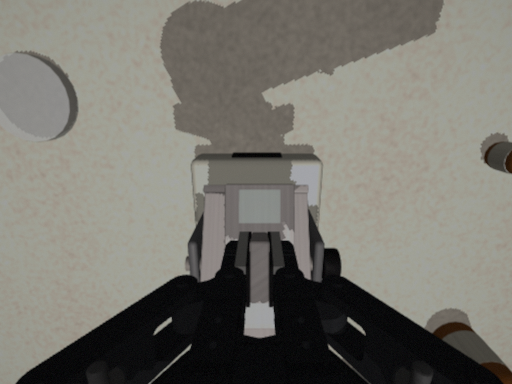

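Run:
```python
from plate import *
d=get_image('wrist'); np.savez('j2_wrist.npz',**d)
plate(d,np.array(read_state()['position'])); print(np.round(read_state()['position'],1))
P=cloud(d);F=fc(P)
m=(abs(F[...,2])<3)&(F[...,0]>-44)&(F[...,0]<60)&(abs(F[...,1])<50); G=F[m]; print(len(G),G.min(0).round(1),G.max(0).round(1),np.median(G,0).round(2)); 
print(np.percentile(G[G[:,1]<0][:,1],[1,5]),np.percentile(G[G[:,1]>0][:,1],[95,99]))
m=(abs(F[...,2]-5)<2.5)&(F[...,0]<-44)&(F[...,0]>-60)&(abs(F[...,1])<50); G=F[m]; print(len(G),G.min(0).round(1),G.max(0).round(1),np.median(G,0).round(2))
```

```text
tilt 20.41 head -26.94 a [-14.3 -14.2 -14.2  16.7  17.4] b [-22.  -21.8  21.8  22. ]
((1.523259162902832, 0.012590408325195312), (31.576828002929688, 43.97544860839844), 0.21964500844478607)
carrier centre underside [ 513.  -250.6  145.1] in face [ 0.7  0.7 25.4] low edge in face [-43.2   0.8  35.3] hi edge [44.7  0.6 15.6]
C-TCP r,y,z 13.5 -0.2 -28.9
[ 501.2 -244.1  174. ]
3042 [-44.  -42.4  -2.4] [55.4 37.9  2.7] [-10.72 -28.03   0.64]
[-41.86083485 -41.1688057 ] [37.08014068 37.57506111]
428 [-53.9 -41.6   2.5] [-47.   37.3   7.4] [-51.97 -12.52   5.48]
```

Request:
play_rows:
  targets:
    - {"tx": -0.017,"ty": -0.01,"tz": 0.025,"spin": 0,"gripper": 1}
    - {"tx": -0.03,"ty": -0.01,"tz": 0.04,"spin": 0,"gripper": 1}
    - {"tx": -0.034,"ty": -0.01,"tz": 0.049,"spin": 0,"gripper": 1}
    - {"tx": -0.034,"ty": -0.01,"tz": 0.049,"spin": 0,"gripper": 1}

```text
clock: 9.72
position: [507.4, -251.3, 161.7]
ee_rot: [0.241, 0.971, -0.0, -0.0]
contact_force: [0.4, -0.3, -0.6]
gripper_width: 8.9
```

```bash
python3 mv.py 508.8 -249.2 197 62.1
python3 - <<'E'
from plate import *
print(np.round(read_state()['wrist_torque'],2))
d=get_image('wrist'); np.savez('k_wrist.npz',**d); cv2.imwrite('pics/k_wrist.png',d['frame'][:,:,::-1])
plate(d,np.array(read_state()['position'])); print(np.round(read_state()['position'],1))
P=cloud(d);F=fc(P)
m=(abs(F[...,2])<3)&(F[...,0]>-44)&(F[...,0]<60)&(abs(F[...,1])<50); G=F[m]; print(len(G),G.min(0).round(1),G.max(0).round(1),np.median(G,0).round(2)); 
d=get_image('side'); crop(d,230,340,40,150,5,'pics/k_side.png')
E
```

```text
clock 9.72 pos [ 507.4 -251.3  161.7] hy 62.11 tilt 0.02 j [-0.174  0.36  -0.256 -0.    -0.955 -1.884] F [ 0.4 -0.3 -0.6] w 8.9
units [-0.0009  0.0102 -0.1414] spin 0.0001
[0.07 0.01 0.03]
tilt 20.32 head -27.65 a [-14.3 -14.2 -14.2  16.6  17.4] b [-21.9 -21.8  21.8  21.9]
((1.5365495681762695, -0.017749786376953125), (43.83065414428711, 31.629886627197266), 89.96150207519531)
carrier centre underside [ 520.  -258.   133.5] in face [ 2.4 -2.6 10.4] low edge in face [-41.5  -2.5  20.4] hi edge [46.3 -2.6  0.5]
C-TCP r,y,z 14.2 0.0 -28.3
[ 507.4 -251.3  161.8]
4007 [-44.  -42.5  -2. ] [53.6 37.9  2.9] [-9.95  0.22  0.64]
```

View pics/k_side.png

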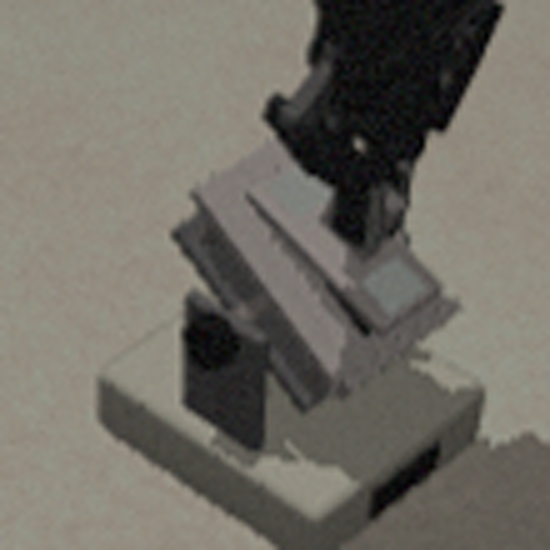

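Request:
play_rows:
  targets:
    - {"tx": 0,"ty": 0,"tz": 0.01,"spin": 0,"gripper": 1}
    - {"tx": 0,"ty": 0,"tz": 0.01,"spin": 0,"gripper": 0.8}
    - {"tx": 0,"ty": 0,"tz": 0.01,"spin": 0,"gripper": 0.78}

```text
clock: 10.2
position: [507.7, -251.4, 159.7]
ee_rot: [0.241, 0.971, -0.0, 0.001]
contact_force: [-0.2, -0.3, 1.1]
gripper_width: 9.7
```

Request:
play_rows:
  targets:
    - {"tx": 0,"ty": 0,"tz": 0,"spin": 0,"gripper": 0.77}
    - {"tx": 0,"ty": 0,"tz": 0,"spin": 0,"gripper": 0.765}

```text
clock: 10.45
position: [507.1, -251.2, 159.1]
ee_rot: [0.241, 0.971, 0.0, -0.0]
contact_force: [0.5, 0.3, 0.4]
gripper_width: 10.0
```

```bash
python3 mv.py 508.8 -249.2 197 62.1
python3 - <<'E'
from plate import *
print(np.round(read_state()['wrist_torque'],2))
d=get_image('wrist'); plate(d,np.array(read_state()['position']))
E
```

```text
clock 10.45 pos [ 507.1 -251.2  159.1] hy 62.1 tilt 0.04 j [-0.174  0.363 -0.26  -0.    -0.949 -1.884] F [0.5 0.3 0.4] w 10.0
units [-0.0022  0.0102 -0.1515] spin -0.0
[ 0.07  0.05 -0.01]
tilt 33.12 head -27.51 a [-21.5 -21.3 -21.3  19.1  19.9] b [-31.5 -30.   30.   31.7]
((-0.8467159271240234, 0.1450214385986328), (41.338619232177734, 63.243465423583984), 0.1677543818950653)
carrier centre underside [ 517.  -256.5  118.7] in face [-8.4 -2.7 -0.1] low edge in face [-53.4  -2.6  -0.2] hi edge [36.6 -2.8 -0.1]
C-TCP r,y,z 11.2 -0.0 -40.4
```

Run:
```python
from wr import *
d=get_image('wrist'); np.savez('l_wrist.npz',**d); cv2.imwrite('pics/l_wrist.png',d['frame'][:,:,::-1])
P=cloud(d);F=fc(P)
for row in (210,216,222): 
    print(row,[(u,F[row,u].round(1).tolist()) for u in range(200,320,4)])
print([(v,F[v,260].round(1).tolist()) for v in range(190,240,2)])
d=get_image('side'); crop(d,230,340,40,150,5,'pics/l_side.png')
```

```text
210 [(200, [-42.9, -60.0, -72.1]), (204, [-29.8, -41.7, -0.8]), (208, [-29.5, -38.6, 1.0]), (212, [-29.8, -36.1, -0.9]), (216, [-29.5, -33.0, 0.9]), (220, [-29.5, -30.2, 1.0]), (224, [-29.6, -27.5, 0.2]), (228, [-28.6, -24.0, 5.8]), (232, [-28.6, -21.3, 6.0]), (236, [-28.5, -18.5, 6.3]), (240, [-28.4, -15.8, 6.9]), (244, [-28.3, -13.0, 7.3]), (248, [-28.3, -10.3, 7.2]), (252, [-28.5, -7.7, 6.0]), (256, [-28.4, -4.9, 6.8]), (260, [-28.5, -2.2, 6.1]), (264, [-28.3, 0.5, 7.2]), (268, [-28.3, 3.2, 7.1]), (272, [-28.5, 6.0, 6.1]), (276, [-28.5, 8.7, 5.8]), (280, [-28.5, 11.4, 6.0]), (284, [-28.5, 14.1, 5.8]), (288, [-28.5, 16.8, 6.1]), (292, [-29.6, 20.3, 0.0]), (296, [-29.5, 23.1, 0.3]), (300, [-29.4, 25.8, 1.0]), (304, [-29.5, 28.7, 0.3]), (308, [-29.3, 31.2, 1.8]), (312, [-29.5, 34.3, 0.3]), (316, [-29.7, 37.3, -0.7])]
216 [(200, [-32.0, -52.9, -40.6]), (204, [-25.4, -41.3, 0.4]), (208, [-25.4, -38.6, 0.1]), (212, [-25.4, -35.8, 0.1]), (216, [-25.6, -33.1, -0.9]), (220, [-25.4, -30.1, 0.3]), (224, [-25.5, -27.4, -0.3]), (228, [-24.5, -24.0, 5.4]), (232, [-24.4, -21.2, 5.9]), (236, [-24
[... 1372 characters left out ...]
 [-21.1, 36.6, 0.4])]
[(190, [-42.5, -2.2, 6.3]), (192, [-41.0, -2.2, 6.6]), (194, [-39.5, -2.2, 7.0]), (196, [-38.2, -2.2, 6.7]), (198, [-36.8, -2.2, 6.6]), (200, [-35.3, -2.2, 6.7]), (202, [-33.9, -2.2, 7.1]), (204, [-32.6, -2.2, 6.4]), (206, [-31.3, -2.2, 5.8]), (208, [-29.8, -2.2, 6.6]), (210, [-28.5, -2.2, 6.1]), (212, [-27.0, -2.2, 6.6]), (214, [-25.6, -2.2, 6.9]), (216, [-24.3, -2.2, 6.6]), (218, [nan, nan, nan]), (220, [-15.9, -2.4, 45.8]), (222, [-14.9, -2.4, 45.2]), (224, [-13.9, -2.4, 44.8]), (226, [-12.6, -2.4, 46.5]), (228, [-11.6, -2.4, 46.2]), (230, [-10.5, -2.4, 46.2]), (232, [-9.6, -2.4, 45.3]), (234, [-8.5, -2.4, 45.4]), (236, [-7.4, -2.4, 46.0]), (238, [-6.4, -2.4, 46.2])]
```

View pics/l_wrist.png

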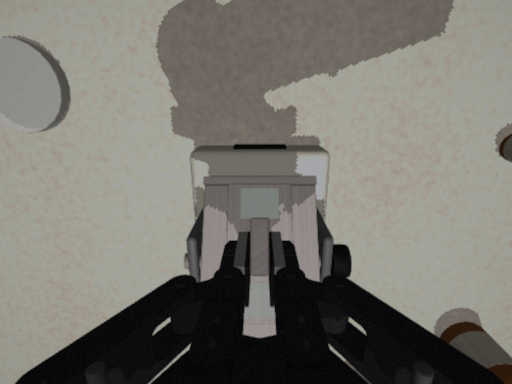

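View pics/l_side.png

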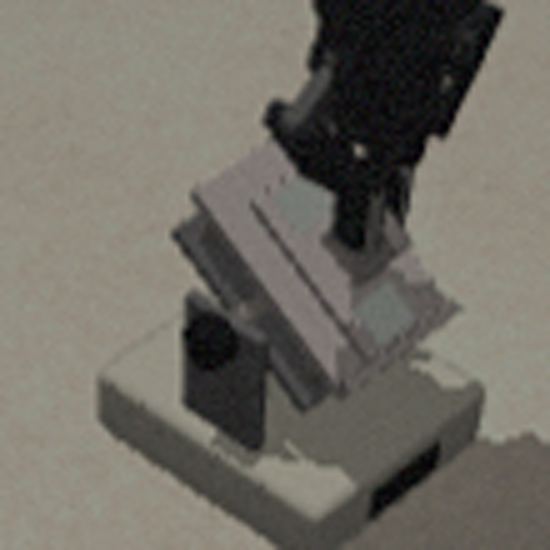

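Request:
play_rows:
  targets:
    - {"tx": 0,"ty": 0,"tz": 0,"spin": 0,"gripper": 0.71}
    - {"tx": 0,"ty": 0,"tz": 0.02,"spin": 0,"gripper": 0.71}
    - {"tx": 0.002,"ty": 0,"tz": 0.04,"spin": 0,"gripper": 0.71}
    - {"tx": 0.002,"ty": 0,"tz": 0.05,"spin": 0,"gripper": 0.71}
    - {"tx": 0.002,"ty": 0,"tz": 0.05,"spin": 0,"gripper": 0.71}

```text
clock: 11.22
position: [506.8, -251.1, 146.4]
ee_rot: [0.241, 0.971, -0.0, -0.0]
contact_force: [0.7, -0.3, 0.0]
gripper_width: 12.1
```

```bash
python3 mv.py 508.8 -249.2 197 62.1
cat > chk.py <<'E'
from wr import *
import sys
def chk(save=None):
    fs=[];ps=[];zs=[]
    for i in range(2):
        d=get_image('wrist'); s=read_state(); fs.append(s['contact_force']); ps.append(s['position'])
        P=cloud(d);F=fc(P)
        v,u=np.mgrid[:384,:512]
        m=(v>190)&(v<235)&(((u>209)&(u<222))|((u>297)&(u<312)))&(abs(F[...,2]+4)<9); zs.append([np.median(F[m][:,2]),m.sum()])
        mp=(v>190)&(v<212)&(u>233)&(u<284)
        zs[-1].append(np.median(F[mp][:,2])); c,nn,M=planefit(P[mp],th=1.5); zs[-1].append(np.degrees(np.arccos(nn[2])))
        # fin top
        mf=(v>216)&(v<260)&(u>254)&(u<266)&(F[...,2]>35)&(F[...,2]<60); zs[-1].append(np.percentile(F[mf][:,0],1) if mf.any() else np.nan)
    f=np.mean(fs,0); p=np.mean(ps,0)
    print('t',round(s['clock'],2),'F',f.round(2),'Fn',(f@n).round(2),'Fx',(f@up).round(2),'Fy',(f@yy).round(2),'tcp',p.round(1),'fc',fc(p+[0,0,5]).round(1),'w',s['gripper_width'].round(1))
    print('face z, npx, plate top z, plate tilt, fin low end x'); print(np.round(zs,2))
    if save: cv2.imwrite(save,d['frame'][:,:,::-1])
    print('profile',[(vv,F[vv,260].round(1)[[0,2]].tolist()) for vv in range(166,192,2)])
chk(sys.argv[1] if len(sys.argv)>1 else None)
E
python3 chk.py pics/m_wrist.png
```

```text
clock 11.22 pos [ 506.8 -251.1  146.4] hy 62.11 tilt 0.04 j [-0.174  0.376 -0.276  0.    -0.92  -1.884] F [ 0.7 -0.3  0. ] w 12.1
units [-0.0037  0.0104 -0.2023] spin 0.0001Traceback (most recent call last):
  File "chk.py", line 19, in <module>
    chk(sys.argv[1] if len(sys.argv)>1 else None)
    ~~~^^^^^^^^^^^^^^^^^^^^^^^^^^^^^^^^^^^^^^^^^^
  File "chk.py", line 15, in chk
    print('t',round(s['clock'],2),'F',f.round(2),'Fn',(f@n).round(2),'Fx',(f@up).round(2),'Fy',(f@yy).round(2),'tcp',p.round(1),'fc',fc(p+[0,0,5]).round(1),'w',s['gripper_width'].round(1))
                                                                                                                                                                ^^^^^^^^^^^^^^^^^^^^^^^^
AttributeError: 'float' object has no attribute 'round'
```

```bash
sed -i "s/s\['gripper_width'\].round(1)/round(s['gripper_width'],1)/" chk.py; python3 chk.py pics/m_wrist.png
```

```text
t 11.43 F [ 0.39  0.11 -0.07] Fn -0.22 Fx 0.21 Fy 0.28 tcp [ 507.  -251.1  147. ] fc [ 0.2 -2.6 33.9] w 12.6
face z, npx, plate top z, plate tilt, fin low end x
[[ 9.000e-02  1.138e+03        nan  3.468e+01 -1.724e+01]
 [ 1.400e-01  1.138e+03        nan  3.445e+01 -1.775e+01]]
profile [(166, [-81.7, -46.2]), (168, [-80.2, -47.2]), (170, [-79.0, -49.0]), (172, [-77.5, -50.2]), (174, [-75.7, -50.4]), (176, [-74.3, -51.8]), (178, [-73.0, -53.4]), (180, [-70.9, -52.9]), (182, [-52.4, 4.9]), (184, [-50.9, 5.6]), (186, [-49.9, 3.9]), (188, [-48.3, 5.0]), (190, [-46.5, 6.6])]
```

View pics/m_wrist.png

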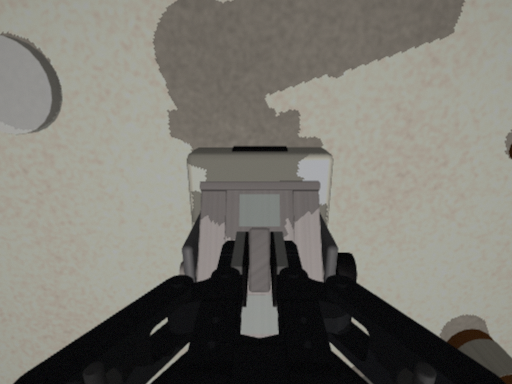

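Request:
play_rows:
  targets:
    - {"tx": 0,"ty": 0,"tz": 0,"spin": 0,"gripper": 0.77}
    - {"tx": 0,"ty": 0,"tz": 0,"spin": 0,"gripper": 1}
    - {"tx": 0,"ty": 0,"tz": 0,"spin": 0,"gripper": 1}
    - {"tx": 0,"ty": 0,"tz": 0,"spin": 0,"gripper": 1}

```text
clock: 11.92
position: [507.1, -251.2, 147.0]
ee_rot: [0.241, 0.971, -0.0, 0.0]
contact_force: [1.0, -0.7, 1.0]
gripper_width: 9.1
```

```bash
sed -i 's/mp=(v>190)&(v<212)/mp=(v>194)\&(v<220)\&np.isfinite(F[...,2])/' chk.py; python3 chk.py pics/n_wrist.png
```

```text
t 12.03 F [ 0.47 -0.73  0.63] Fn 0.12 Fx 0.98 Fy -0.42 tcp [ 507.1 -251.2  146.9] fc [ 0.3 -2.6 33.9] w 9.0
face z, npx, plate top z, plate tilt, fin low end x
[[-1.000e-02  1.143e+03  6.270e+00  3.351e+01 -1.772e+01]
 [-5.000e-02  1.140e+03  6.220e+00  3.297e+01 -1.769e+01]]
profile [(166, [-81.7, -46.6]), (168, [-80.1, -47.3]), (170, [-78.6, -48.4]), (172, [-77.4, -50.2]), (174, [-76.0, -51.6]), (176, [-74.0, -51.3]), (178, [-72.5, -52.3]), (180, [-71.3, -54.6]), (182, [-52.3, 5.1]), (184, [-50.7, 6.0]), (186, [-49.5, 5.0]), (188, [-48.1, 5.2]), (190, [-46.9, 4.5])]
```

Request:
play_rows:
  targets:
    - {"tx": -0.004,"ty": 0,"tz": 0.002,"spin": 0,"gripper": 1}
    - {"tx": -0.007,"ty": 0,"tz": 0.006,"spin": 0,"gripper": 1}
    - {"tx": -0.009,"ty": 0,"tz": 0.01,"spin": 0,"gripper": 1}
    - {"tx": -0.009,"ty": 0,"tz": 0.01,"spin": 0,"gripper": 1}

```text
clock: 12.52
position: [508.6, -252.0, 144.3]
ee_rot: [0.241, 0.971, 0.0, -0.0]
contact_force: [-1.7, 0.6, 2.6]
gripper_width: 9.1
```

```bash
python3 chk.py pics/o_wrist.png
```

```text
t 12.62 F [-1.8   1.76  1.83] Fn 2.85 Fx -1.02 Fy 0.72 tcp [ 508.7 -252.   144.3] fc [ 0.4 -2.6 30.7] w 9.4
face z, npx, plate top z, plate tilt, fin low end x
[[  -3.22 1143.      3.02   32.81  -17.68]
 [  -3.23 1136.      3.06   33.21  -17.64]]
profile [(166, [-80.7, -46.8]), (168, [-79.7, -49.0]), (170, [-78.1, -49.6]), (172, [-76.5, -50.4]), (174, [-75.0, -51.6]), (176, [-73.5, -52.4]), (178, [-72.0, -53.7]), (180, [-70.5, -54.6]), (182, [-52.3, 2.0]), (184, [-50.9, 1.9]), (186, [-49.5, 1.9]), (188, [-48.3, 1.5]), (190, [-46.6, 2.5])]
```

Request:
play_rows:
  targets:
    - {"tx": -0.003,"ty": 0,"tz": 0.0045,"spin": 0,"gripper": 1}
    - {"tx": -0.003,"ty": 0,"tz": 0.0045,"spin": 0,"gripper": 1}
    - {"tx": -0.003,"ty": 0,"tz": 0.0045,"spin": 0,"gripper": 1}
    - {"tx": -0.003,"ty": 0,"tz": 0.0045,"spin": 0,"gripper": 1}

```text
clock: 13.12
position: [509.4, -252.4, 143.1]
ee_rot: [0.241, 0.971, 0.0, -0.0]
contact_force: [-3.0, 2.4, 3.2]
gripper_width: 9.3
```

```bash
python3 chk.py pics/p_wrist.png
python3 - <<'E'
from bench import *; from h import *
f=[]
for i in range(3):
    d=get_image('side'); s=read_state(); f.append(s['contact_force'])
print(np.mean(f,0).round(2)); crop(d,230,340,40,150,5,'pics/p_side.png')
t=get_image('top'); cv2.imwrite('pics/p_top.png',t['frame'][:,:,::-1])
E
```

```text
t 13.22 F [-2.3   2.26  3.14] Fn 4.32 Fx -0.88 Fy 0.92 tcp [ 509.4 -252.4  143.1] fc [ 0.4 -2.6 29.2] w 8.8
face z, npx, plate top z, plate tilt, fin low end x
[[  -4.65 1141.      1.68   33.34  -17.65]
 [  -4.67 1140.      1.64   33.68  -17.67]]
profile [(166, [-80.8, -48.4]), (168, [-79.1, -48.7]), (170, [-77.5, -49.4]), (172, [-76.2, -51.1]), (174, [-74.9, -52.8]), (176, [-73.4, -53.6]), (178, [-71.4, -53.0]), (180, [-70.1, -54.7]), (182, [-52.1, 1.0]), (184, [-51.0, 0.1]), (186, [-49.5, 0.5]), (188, [-48.2, 0.1]), (190, [-46.3, 2.2])]
[-3.18  2.26  2.42]
```

View pics/p_side.png

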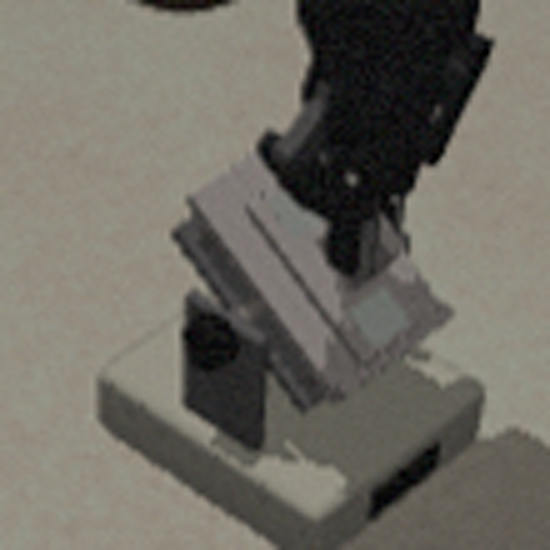

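View pics/p_wrist.png

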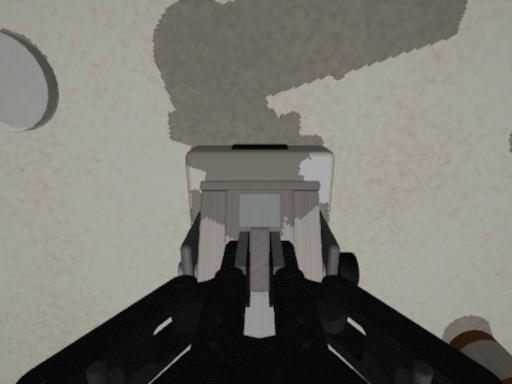

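Run:
```python
from wr import *
for nme in ('side','wrist'):
    d=get_image(nme); F=fc(cloud(d))
    for a,b in ((-44,-34),(-34,-24),(-20,-5)):
        m=(F[...,0]>a)&(F[...,0]<b)&(abs(F[...,1])<60)&(F[...,2]>-9)&(F[...,2]<5); G=F[m]
        hi=G[G[:,2]>-1.0]; lo=G[G[:,2]<-3]
        print(nme,a,'plate y',np.percentile(hi[:,1],[1,99]).round(1),'face y',np.percentile(lo[:,1],[1,99]).round(1),len(hi),len(lo))
t=get_image('top'); P=cloud(t)
ok=(P[...,2]>27)&(P[...,2]<40)&(abs(P[...,0]-540)<60)&(abs(P[...,1]-215)<35); t0=dict(np.load('a_top.npz')); P0=cloud(t0)
ok0=(P0[...,2]>27)&(P0[...,2]<40)&(abs(P0[...,0]-540)<60)&(abs(P0[...,1]-215)<35)
print('short', np.median(P[ok],0).round(1),np.median(P0[ok0],0).round(1))
print('diff px rack/dropper', (abs(t['frame'][150:215,165:285].astype(int)-t0['frame'][150:215,165:285]).max(-1)>40).sum())
s=read_state(); print(s['clock'],np.round(s['contact_force'],1),s['gripper_width'])
```

```text
side -44 plate y [-20.7  20.1] face y [-40.3  39.1] 59 51
side -34 plate y [-22.4  19.7] face y [-41.3  39.2] 56 54
side -20 plate y [-19.1  22. ] face y [-39.2  39.3] 51 54
wrist -44 plate y [-24.2  19.2] face y [-41.7  37.3] 1011 738
wrist -34 plate y [-24.   18.8] face y [-41.7  37.2] 1079 777
wrist -20 plate y [-24.4  19.2] face y [-41.6  37.1] 291 1246
short [545. 213.  32.] [545.1 212.4  31.9]
diff px rack/dropper 0
13.575 [-3.   3.4  2.7] 9.085314552334847
```

```bash
python3 -c "
from bench import *
print(job_done()); s=read_state(); print(s['clock'],s['contact_force'],s['gripper_width'])"
```

```text
the job is handed in; nothing more can be done
None
the job is handed in; nothing more can be done
```

The longer carrier is flush on the sloped face with its lower edge at the ledge, still gripped by its handle, and the face is pressed in about half way. I handed the job in at about 13.6 s of the 42 s.

**How the tilt was done:** the moves cannot tilt the tool, so I turned the carrier inside loosened fingers instead. I first rested it on a rack rail with its low end on the table, which gave about 20°. I then set its top edge on the face and loosened the fingers again, and it settled flush at about 33°. Both times I closed the grip again afterwards.

**Last checks before handing in:**
- **Flushness:** the plate measured about 33.3–33.7° (noisy, from a small patch) against 33.0–33.2° for the face. Plate and face kept the same spacing as the face was pressed in.
- **Centring:** within about 1 mm across the face in both the wrist and side cameras. The two cameras put the face itself about 2 mm apart in absolute position, so I relied on the carrier measured relative to the face in each image.
- **Lower edge:** touching the ledge or within about 1 mm of it. It slid down there when loosened, and I backed it up the slope only slightly.
- **Press depth:** about 5 mm of the 10 mm travel. The wrist camera gave 5.3 mm, and the force gave about 5.0 mm (4.3 N at the wrist plus the carrier's weight).
- **Other objects:** the shorter carrier measured in the same place to within 1 mm. The image area around it and the dropper bottle showed no change.

No check failed. The state can't be read after hand-in, so I have no reading for the second the pose had to hold.

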